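# Stand the knocked-over tube rack back up on its bench pad

### The job

The empty tube rack has been knocked onto its long side. Using only pushes of the fingers, tip it back up onto its feet and slide it so that it stands wholly on the blue bench pad. Do not grip the rack or lift it off the table, push it gently, and leave the vials, the dropper bottle and the beaker standing where they are.

Things in the scene. Friction and masses are not known exactly. Their poses are not given: they have to be found in the camera images.
- pad: thin blue absorbent bench pad taped flat to the black table (about 1 mm, no raised edge, things slide onto it freely): 150 mm along its own x, 284 mm along its own y. Origin at its centre on the table, z up. Its x axis points away from the robot, roughly from the rack's lying place across the pad
- rack: empty cream 24-place plastic tube rack, 0.3 kg, 246 long, 104 wide, 72 mm high when standing; it starts lying on a long side (104 tall, covers 72 x 246), mouths towards the robot, feet towards the pad. Origin: centre of that side. Own y: along its length. Own x: mouths (-36 mm) to feet (+36), level at first, straight down when it stands. Own z: up at first, level towards the pad when it stands
- rack_rim (a point): middle of the upper long edge of the mouth face at the start, 104 mm up (own -36, 0, 104 mm): the place to push. The rim bar below it is 8 mm wide and solid along the length; below that come 26 mm square holes. Pushed here towards the pad the rack rolls over its lower foot edge, passes its balance after about 30 degrees and drops onto its feet by itself; pushed low it slides
- rack_edge (a point): middle of the lower foot edge about which the rack rolls (own 36, 0, 0 mm). It stays on the table throughout; when the rack stands, covering the 104 mm beyond it, it is the bottom of the long side nearest the robot (open between foot plate, middle and top gratings, whose edges are flush)
- rack_base (a point): centre of the foot face (own 36, 0, 52 mm): on the table when the rack stands
- foot_nl (a point): corner of the rack's feet face, at the end of the rolling edge, own +y end (own 36, 123, 0 mm)
- foot_nr (a point): corner of the rack's feet face, at the end of the rolling edge, own -y end (own 36, -123, 0 mm)
- foot_fl (a point): corner of the rack's feet face, at the end of the other foot edge, own +y end (own 36, 123, 104 mm)
- foot_fr (a point): corner of the rack's feet face, at the end of the other foot edge, own -y end (own 36, -123, 104 mm)
- vial_white: standing capped clear vial with a paper band, 27 mm diameter, 84 mm tall, white cap; origin at the centre of its underside. Bystander: leave it standing where it is
- vial_grey: standing capped clear vial with a paper band, 27 mm diameter, 84 mm tall, grey cap; origin at the centre of its underside. Bystander: leave it standing where it is
- vial_red: standing capped clear vial with a paper band, 27 mm diameter, 84 mm tall, red cap; origin at the centre of its underside. Bystander: leave it standing where it is
- dropper: amber dropper bottle with a black cap and rubber bulb, 36 mm diameter, 106 mm tall, beside the pad; origin at the centre of its underside. Bystander
- beaker: clear beaker, 68 mm across, 90 mm tall, beside the pad; origin at the centre of its underside. Bystander

How it is judged:
By the outcome, as a careful person would: the job done as asked, in the order asked, and still so for the second after the job is handed in, with the robot touching nothing.
It also fails if it takes over 48 s, if anything falls off the work surface, if the arm or the gripper's body presses on something with over 40 N, if the wrist force passes 120 N, or if a joint passes its speed limit or range.

### The arm

A 7-joint arm with a two-finger parallel gripper is mounted at the origin on the work surface. World frame = base frame: x ahead of the robot, y to its left, z up, the work surface at z = 0. Lengths are in m, angles in rad, forces in N, time in s.
With the tool pointing down it reaches from about 0.4 to 0.85 m from the base axis. Payload 4.5 kg.
Tool frame: the origin (TCP) lies between the finger pads; the fingertips stand 19 mm ahead of it and the grasp point (between the pads) is the TCP; z points along the fingers, y is the direction in which the jaws open and shut (so a half turn about z gives the same grasp; the last joint's range is limited). The gripper opens to 88 mm and grips with 3 to 60 N. Pads are 18 mm wide; open, the fingers measure 123 mm over their backs; the gripper's body (75 mm by 187 mm) begins 45 mm behind the grasp point.
Start: joints at [1.331, 0.689, -0.195, 1.565, 0.157, 0.902, -0.215], TCP at [0.169, -0.602, 0.221] pointing down, gripper open.
Joint ranges: [-3.01, 3.01], [-0.46, 2.08], [-1.47, 1.51], [0.13, 2.56], [-1, 4.14], [0.04, 2.09], [-2.66, 2.66]. Speed limits (rad/s): [2.57, 2.57, 3.14, 3.14, 3.14, 3.14, 3.14].

### API

Orientations are given as a unit quaternion [x, y, z, w].
In Python, from plant import status, snapshot, finish_job, cut_out, tip_of gives the robot as it stands. The module is installed in compiled form; this text tells all that it offers.
- The arm moves only by the tool carry_out, never from a script. Its arguments are lists of equal length, an entry for each row: "linear": the shift along the world's x, y, z in m, a list of three; "roll": the turn about the world's z in rad. A call has 1 to 8 rows; each row is the pose to reach, as a shift and turn from the pose measured when the call began; what a row does not reach only later rows make up. A row lasts 1/12 s, in which the tool goes at most 41.7 mm and 7.16 degrees, less where a joint would pass 70% of its speed; a pose out of reach is approached as far as the arm can. A call with a gripper value outside its range is refused whole. "gripper" is the opening, from 0 (shut) to 1 (fully open), set as the call begins (left out, the last holds). The fingers move at their own pace and stop on an object; "grip_force" is the grip in N (left out, the last holds). Time passes only in rows, so rows that repeat a pose let the fingers close. It gives the time, the measured TCP pose, the force and the opening at its end, in the units of the state.
- status.get_state(): the state, without advancing time (a new reading comes with each control period).
- snapshot(name): name is "side" or "top"; returns a dict with "img" (384x512x3 uint8, red, green, blue), "range_z" (384x512 float32, m along the optical axis (not along the pixel's ray), 0 where there is no reading), "fx", "fy", "cx", "cy" (pixels), "k1" (the pictures are not rectified: a ray, as slopes to the right and down, at radius r is drawn at 1 + k1 r^2 times it, then the intrinsics apply), "world_from_camera" (4x4, takes a point from camera to world coordinates). Camera axes: x right, y down, z forward; pixel columns grow to the right and rows downward; lengths in m; the calibration is good to about 2 mm. A picture is of the moment at which its call begins.
- finish_job(): hands the job in, once; it reports no verdict.
Trained networks look in a picture, given as the dict that the camera call returned (one of the last four; its "shot" number tells which), for a name from the list of things; names that differ only in an ending like _2 or _b are one class to them, and where a whole thing is asked for, a point or a joint stands for the part that bears it (a point fixed in the world has none). Each returns a list of dicts, best first, with "confidence" (0 to 1); they miss things now and then, are a little off and sometimes report something else, mostly with a low value. They report only what shows in the picture. A call takes as long as a camera call.
- cut_out(picture, query): "region" (384x512 bool, what is visible of it) and "pixel" ([column, row] in pixels, amid what is visible of it).
- tip_of(picture, query): "pixel" ([column, row] in pixels: a listed point, or the origin of a listed thing).
The state is a dict: "clock": time; "q": joint angles; "qd": joint speeds; "joint_torque": joint torques, N m; "tool_pos": TCP position; "eef_rot": TCP orientation; "contact_force": force on the tool from outside, world axes, zero at the start; "moment": the same for the moment, N m; "opening": opening from 0.0 (shut) to 1.0 (fully open).
Only numpy, scipy, OpenCV 4.12 (cv2) and the standard library are available. Lean on these libraries where they do the work, as an engineer would, in place of code of your own. Each camera call takes 0.05 s, during which the arm holds its last target.

## Working session

There is one attempt and no reset: what is moved stays moved. The work goes in short steps, Python scripts to look and compute and a tool call to move; the robot and the scene stay as the last step left them, time stands still between calls to the robot, and variables do not carry over. Pictures are saved under pics/ and viewed, and the job is handed in when it is done.

Besides the shell and the picture viewer there is one more tool, called after "Emit:" as name(argument=value, ...), one argument or row to a line, values as JSON. carry_out: Moves the arm, as the interface text tells. Its arguments: {"type":"object","properties":{"linear":{"type":"array"},"roll":{"type":"array"},"gripper":{"type":"number"},"grip_force":{"type":"number"}},"required":["linear","roll"]}

```bash
mkdir -p pics; cat > h.py <<'E'
import numpy as np, cv2
from plant import status, snapshot, finish_job, cut_out, tip_of
def ray(s,px):
    K=np.array([[s['fx'],0,s['cx']],[0,s['fy'],s['cy']],[0,0,1]]);
    p=cv2.undistortPoints(np.array(px,float).reshape(-1,1,2),K,np.array([s['k1'],0,0,0.])).reshape(-1,2)
    return p
def onplane(s,px,z):
    T=np.array(s['world_from_camera']);p=ray(s,px);d=np.c_[p,np.ones(len(p))]@T[:3,:3].T
    o=T[:3,3];return o+d*((z-o[2])/d[:,2])[:,None]
def cloud(s,mask):
    T=np.array(s['world_from_camera']);v,u=np.nonzero(mask&(s['range_z']>0))
    p=ray(s,np.c_[u,v]);zz=s['range_z'][v,u]
    return (np.c_[p,np.ones(len(p))]*zz[:,None])@T[:3,:3].T+T[:3,3]
def save(s,n): cv2.imwrite('pics/'+n,s['img'][:,:,::-1])
E
cat > m1.py <<'E'
from h import *
st=status.get_state();print({k:np.round(v,3) for k,v in st.items()})
for c in ['top','side']:
    s=snapshot(c);save(s,c+'1.png');print(c,np.round(s['world_from_camera'],3).tolist())
    for n in ['pad','rack','vial_white','vial_grey','vial_red','dropper','beaker']:
        for r in cut_out(s,n)[:1]:
            P=cloud(s,r['region']); 
            if len(P)<5: print(n,'few');continue
            print(n,round(r['confidence'],2),np.round(r['pixel']),'n',len(P),'lo',np.round(np.percentile(P,2,axis=0),3),'hi',np.round(np.percentile(P,98,axis=0),3),'med',np.round(np.median(P,axis=0),3))
    for n,z in [('rack_rim',.104),('rack_edge',0),('foot_nl',0),('foot_nr',0),('foot_fl',.104),('foot_fr',.104),('pad',0),('vial_white',0),('vial_grey',0),('vial_red',0),('dropper',0),('beaker',0)]:
        for r in tip_of(s,n)[:1]: print(' tip',n,round(r['confidence'],2),np.round(r['pixel']),np.round(onplane(s,[r['pixel']],z),3))
E
python3 m1.py
```

```text
{'clock': np.float64(0.0), 'q': array([ 1.331,  0.69 , -0.195,  1.566,  0.157,  0.902, -0.215]), 'qd': array([ 0.001, -0.002, -0.   , -0.001, -0.001,  0.   , -0.001]), 'joint_torque': array([ 0.0000e+00, -5.2756e+01, -1.2670e+00, -1.5343e+01, -5.3000e-02,
        7.0000e-03,  0.0000e+00]), 'tool_pos': array([ 0.169, -0.601,  0.221]), 'eef_rot': array([ 0.991,  0.136, -0.   , -0.001]), 'contact_force': array([0.436, 1.06 , 0.573]), 'moment': array([0.011, 0.004, 0.003]), 'opening': np.float64(0.995)}
top [[0.021, -0.99, 0.141, 0.468], [-1.0, -0.021, 0.004, 0.039], [-0.001, -0.141, -0.99, 1.043], [0.0, 0.0, 0.0, 1.0]]
pad 0.68 [285. 181.] n 4953 lo [ 0.566 -0.183 -0.002] hi [0.724 0.102 0.005] med [ 0.644 -0.042  0.002]
rack 0.59 [293. 231.] n 887 lo [ 0.428 -0.177 -0.001] hi [0.544 0.067 0.107] med [ 0.485 -0.066  0.098]
vial_grey 0.49 [272. 139.] n 118 lo [ 0.745 -0.029  0.006] hi [ 0.768 -0.006  0.087] med [ 0.751 -0.017  0.082]
dropper 0.77 [356. 199.] n 188 lo [ 0.577 -0.269  0.001] hi [ 0.61  -0.242  0.103] med [ 0.59  -0.252  0.055]
beaker 0.64 [207. 212.] n 507 lo [0.512 0.142 
[... 1513 characters left out ...]
04] hi [0.774 0.035 0.085] med [0.757 0.029 0.051]
 tip rack_rim 0.75 [335. 182.] [[ 0.454 -0.079  0.104]]
 tip rack_edge 0.56 [302. 216.] [[ 0.519 -0.042  0.   ]]
 tip foot_nl 0.93 [290. 241.] [[0.491 0.069 0.   ]]
 tip foot_nr 0.96 [312. 190.] [[ 0.554 -0.174  0.   ]]
 tip foot_fl 0.8 [293. 206.] [[0.487 0.078 0.104]]
 tip foot_fr 0.83 [314. 157.] [[ 0.556 -0.173  0.104]]
 tip pad 0.6 [260. 202.] [[ 0.641 -0.036  0.   ]]
 tip vial_white 0.62 [213. 198.] [[0.758 0.018 0.   ]]
 tip vial_grey 0.69 [221. 193.] [[ 0.756 -0.015  0.   ]]
 tip vial_red 0.73 [235. 178.] [[ 0.772 -0.106  0.   ]]
 tip dropper 0.58 [310. 175.] [[ 0.598 -0.249  0.   ]]
 tip beaker 0.91 [250. 255.] [[0.541 0.165 0.   ]]
```

```bash
cat > m2.py <<'E'
from h import *
for c in ['top','side']:
    s=snapshot(c)
    hsv=cv2.cvtColor(s['img'],cv2.COLOR_RGB2HSV)
    m=cv2.inRange(hsv,(95,80,40),(125,255,255))>0
    cs,_=cv2.findContours(m.astype(np.uint8),cv2.RETR_EXTERNAL,cv2.CHAIN_APPROX_NONE)
    k=max(cs,key=cv2.contourArea).reshape(-1,2)
    W=onplane(s,k,0.001)
    r=cv2.minAreaRect(W[:,:2].astype(np.float32)*1000);print(c,'pad',r,np.round(cv2.boxPoints(r)).tolist())
    T=cut_out(s,'rack')[0]['region'];P=cloud(s,T);Q=P[P[:,2]>.09]
    r=cv2.minAreaRect(Q[:,:2].astype(np.float32)*1000);print(c,'rack top',r,np.round(cv2.boxPoints(r)).tolist())
E
python3 m2.py; python3 -c "
import cv2,numpy as np
a=cv2.imread('pics/top1.png');b=cv2.imread('pics/side1.png')
cv2.imwrite('pics/c1.png',cv2.resize(a[80:330,120:440],None,fx=2.4,fy=2.4));cv2.imwrite('pics/c2.png',cv2.resize(b[100:330,150:450],None,fx=2.5,fy=2.5))"
```

```text
top pad ((659.9072875976562, -40.14369201660156), (256.45709228515625, 361.715576171875), 13.430932998657227) [[493.0, 106.0], [577.0, -246.0], [827.0, -186.0], [743.0, 166.0]]
top rack top ((485.6007385253906, -56.33061981201172), (71.30879974365234, 244.1442108154297), 14.556599617004395) [[420.0, 53.0], [482.0, -183.0], [551.0, -166.0], [489.0, 71.0]]
side pad ((648.7192993164062, -45.4632568359375), (158.94313049316406, 297.8010559082031), 5.46836519241333) [[555.0, 95.0], [584.0, -201.0], [742.0, -186.0], [714.0, 110.0]]
side rack top ((485.68359375, -56.064117431640625), (72.60296630859375, 250.7769775390625), 14.054563522338867) [[420.0, 57.0], [481.0, -187.0], [551.0, -169.0], [490.0, 74.0]]
```

View pics/c1.png

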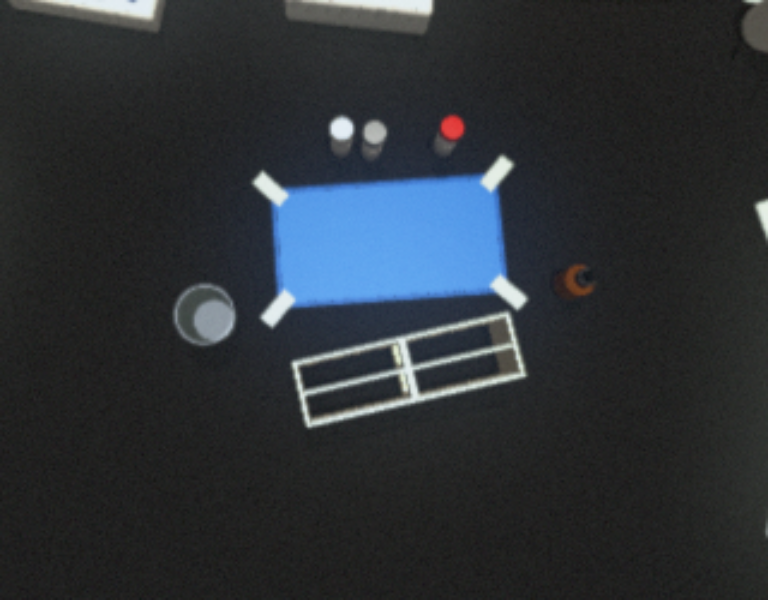

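View pics/c2.png

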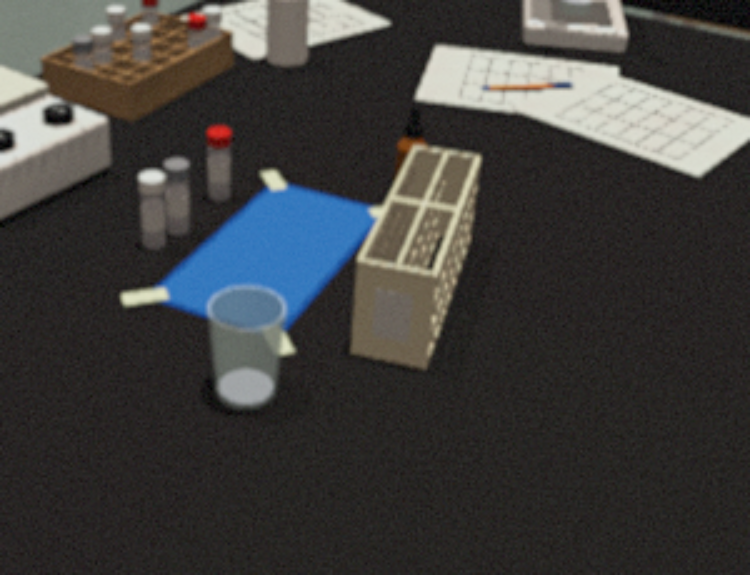

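The pictures show the rack lying with its mouths towards the robot (crop c1, around 410,370) and the pad beyond it. The vials stand past the pad's far edge, the beaker is to the left and the dropper to the right. The networks mixed up a few labels, such as vial_grey and dropper in the side view, but the depth positions are clear. I'll refine the pad pose next.

```bash
cat > padm.py <<'E'
from h import *
from scipy.optimize import minimize
def pad(s):
    im=s['img'].astype(int);m=((im[:,:,2]-im[:,:,0]>70)).astype(np.uint8)
    m=cv2.morphologyEx(m,cv2.MORPH_OPEN,np.ones((5,5)))
    n,l,st,c=cv2.connectedComponentsWithStats(m);i=1+np.argmax(st[1:,4])
    return l==i
if __name__=='__main__':
  for c in ['top','side']:
    s=snapshot(c);m=pad(s)
    v,u=np.mgrid[0:384,0:512];W=onplane(s,np.c_[u.ravel(),v.ravel()],.001)[:,:2]
    mk=m.ravel(); near=(abs(W[:,0]-.65)<.2)&(abs(W[:,1]+.04)<.25)
    W=W[near];mk=mk[near]
    def cost(p):
        d=W-p[:2];cc,ss=np.cos(p[2]),np.sin(p[2]);a=d@[cc,ss];b=d@[-ss,cc]
        q=np.minimum(.075-abs(a),.142-abs(b));f=1/(1+np.exp(-np.clip(q/.001,-50,50)))
        return np.sum(abs(f-mk))
    best=min((minimize(cost,[.648,-.041,y],method='Nelder-Mead',options=dict(initial_simplex=[[.648,-.041,y],[.655,-.041,y],[.648,-.034,y],[.648,-.041,y+.05]])) for y in (0.,.05,.1)),key=lambda r:r.fun)
    print(c,np.round(best.x,4),'deg',np.degrees(best.x[2]),best.fun,mk.sum())
    im=s['img'];hsv=cv2.cvtColor(im,cv2.COLOR_RGB2HSV)
E
python3 padm.py
```

```text
top [ 0.6467 -0.0399  0.0919] deg 5.262816193291581 302.7373334926247 4604
side [ 0.6489 -0.0494  0.1104] deg 6.324828047851027 643.2629694154574 2588
```

Emit:
carry_out(
  linear=[
    [0.03,0.03,0],
    [0.06,0.06,0],
    [0.09,0.09,0],
    [0.12,0.12,0],
    [0.14,0.155,0],
    [0.16,0.19,0],
    [0.18,0.225,0],
    [0.19,0.25,0],
  ],
  roll=[0,0,0,0,0,0,0,0],
  gripper=1,
)

```text
clock: 2.97
tool_pos: [0.362, -0.3478, 0.2216]
eef_rot: [0.99, 0.139, 0.001, -0.0]
contact_force: [0.7, 0.0, -0.0]
opening: 1.0
```

Emit:
carry_out(
  linear=[
    [0.01,0.035,0],
    [0.018,0.07,0],
    [0.025,0.105,0],
    [0.032,0.14,0],
    [0.04,0.175,0],
    [0.045,0.21,0],
    [0.048,0.245,0],
    [0.048,0.272,0],
  ],
  roll=[-0.01,-0.02,-0.03,-0.03,-0.03,-0.03,-0.03,-0.03],
)

```text
clock: 3.63
tool_pos: [0.4109, -0.0728, 0.2219]
eef_rot: [0.992, 0.125, 0.002, -0.001]
contact_force: [0.4, -0.6, 0.3]
opening: 0.999
```

Emit:
carry_out(
  linear=[
    [0,0,-0.02],
    [0,0,-0.045],
    [0,0,-0.07],
    [0,0,-0.09],
    [0,0,-0.103],
    [0,0,-0.106],
    [0,0,-0.106],
    [0,0,-0.106],
  ],
  roll=[0,0,0,0,0,0,0,0],
)

```text
clock: 4.3
tool_pos: [0.4113, -0.0729, 0.1164]
eef_rot: [0.992, 0.125, 0.002, -0.001]
contact_force: [0.3, 0.1, 1.3]
opening: 0.997
```

```bash
cat > v.py <<'E'
import sys
from h import *
a=snapshot('top');b=snapshot('side')
A=cv2.resize(a['img'][80:330,140:400],(400,384));B=cv2.resize(b['img'][100:330,170:410],(400,384))
cv2.imwrite('pics/%s.png'%sys.argv[1],np.hstack([A,B])[:,:,::-1])
st=status.get_state();q=st['eef_rot'];print(st['clock'],np.round(st['tool_pos'],4),'yaw',np.degrees(2*np.arctan2(q[1],q[0])),np.round(st['contact_force'],2))
E
python3 v.py p2
```

```text
4.4 [ 0.4116 -0.0729  0.1167] yaw 14.386505238182 [0.35 0.34 0.6 ]
```

View pics/p2.png

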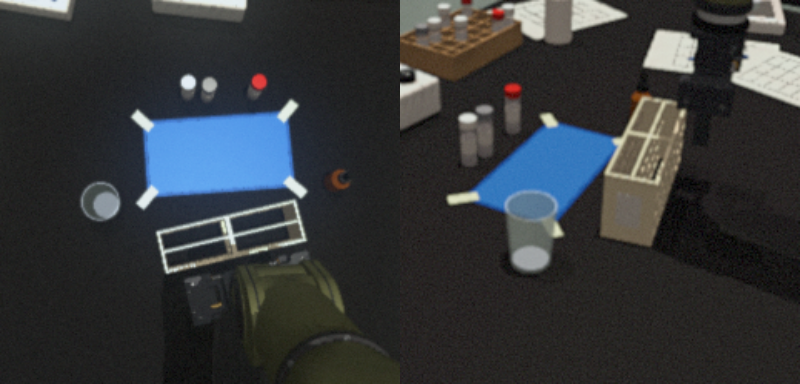

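Emit:
carry_out(
  linear=[
    [0.005,0.0013,-0.002],
    [0.01,0.0025,-0.003],
    [0.014,0.0036,-0.003],
    [0.018,0.0046,-0.003],
    [0.021,0.0054,-0.003],
    [0.024,0.0061,-0.003],
    [0.026,0.0066,-0.003],
    [0.028,0.0071,-0.003],
  ],
  roll=[0,0,0,0,0,0,0,0],
)

```text
clock: 5.07
tool_pos: [0.4398, -0.0658, 0.1137]
eef_rot: [0.992, 0.125, 0.003, -0.001]
contact_force: [-0.8, 0.2, -0.3]
opening: 0.999
```

Emit:
carry_out(
  linear=[
    [0.003,0.0008,0.0015],
    [0.006,0.0015,0.003],
    [0.009,0.0023,0.0045],
    [0.012,0.003,0.006],
    [0.015,0.0038,0.008],
    [0.018,0.0046,0.0095],
    [0.021,0.0053,0.011],
    [0.024,0.0061,0.012],
  ],
  roll=[0,0,0,0,0,0,0,0],
)

```text
clock: 5.73
tool_pos: [0.4641, -0.0596, 0.126]
eef_rot: [0.992, 0.125, 0.003, -0.001]
contact_force: [-0.4, -0.3, -0.2]
opening: 0.997
```

```bash
python3 v.py p3
```

```text
5.8333 [ 0.4646 -0.0595  0.1259] yaw 14.40159847076172 [ 0.72 -0.62 -0.45]
```

View pics/p3.png

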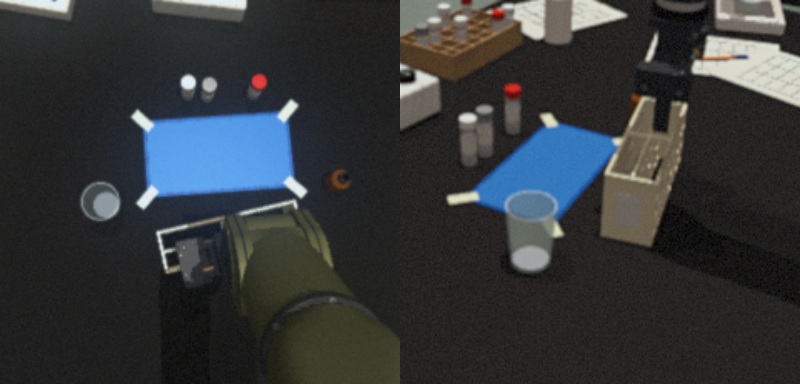

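The fingers rose over the rim before touching it, and the rack hasn't moved. I'll back off and go in again, level this time.

Emit:
carry_out(
  linear=[
    [-0.008,-0.002,0.002],
    [-0.016,-0.004,0.002],
    [-0.025,-0.0064,0.0],
    [-0.03,-0.0076,-0.005],
    [-0.032,-0.0081,-0.015],
    [-0.032,-0.0081,-0.027],
    [-0.032,-0.0081,-0.033],
    [-0.032,-0.0081,-0.033],
  ],
  roll=[0,0,0,0,0,0,0,0],
)

```text
clock: 6.5
tool_pos: [0.431, -0.0677, 0.0921]
eef_rot: [0.992, 0.125, 0.002, -0.001]
contact_force: [0.5, -0.5, 0.3]
opening: 0.999
```

Emit:
carry_out(
  linear=[
    [0.003,0.0008,0],
    [0.006,0.0015,0],
    [0.009,0.0023,0],
    [0.011,0.0028,0],
    [0.013,0.0033,0],
  ],
  roll=[0,0,0,0,0],
)

```text
clock: 6.92
tool_pos: [0.4447, -0.0643, 0.0924]
eef_rot: [0.992, 0.125, 0.003, -0.001]
contact_force: [0.6, -0.9, -0.4]
opening: 1.0
```

Emit:
carry_out(
  linear=[
    [0,0,0.008],
    [0.001,0.0003,0.016],
    [0.003,0.0008,0.018],
    [0.005,0.0013,0.018],
    [0.007,0.0018,0.018],
    [0.009,0.0023,0.018],
  ],
  roll=[0,0,0,0,0,0],
)

```text
clock: 7.42
tool_pos: [0.4539, -0.062, 0.1105]
eef_rot: [0.992, 0.125, 0.003, -0.001]
contact_force: [-1.1, 0.2, 0.1]
opening: 0.997
```

Emit:
carry_out(
  linear=[
    [0.002,0.0005,0],
    [0.004,0.001,0],
    [0.006,0.0015,0],
    [0.008,0.002,0.001],
  ],
  roll=[0,0,0,0],
)

```text
clock: 7.75
tool_pos: [0.4619, -0.0599, 0.1112]
eef_rot: [0.992, 0.125, 0.002, -0.001]
contact_force: [-0.3, -0.3, 0.1]
opening: 0.999
```

```bash
python3 v.py p4
```

```text
7.85 [ 0.4624 -0.0598  0.1115] yaw 14.40954020972847 [-0.05 -0.91 -0.36]
```

View pics/p4.png

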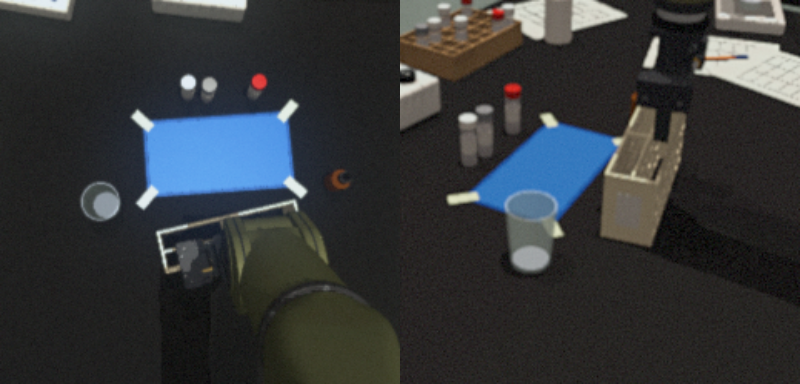

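```bash
cat > z.py <<'E'
import sys
from h import *
b=snapshot('side');cv2.imwrite('pics/%s.png'%sys.argv[1],cv2.resize(b['img'][110:270,260:420],(640,640))[:600,:,::-1])
for r in cut_out(b,'rack')[:1]:
    P=cloud(b,r['region']);n=np.array([.969,.247]);P=P[(abs(P[:,0]-.5)<.15)]
    a=P[:,:2]@n;t=P[:,:2]@[-n[1],n[0]]
    e=t>np.percentile(t,95)-0.0
    print('all z pct',np.round(np.percentile(P[:,2],[2,50,90,98,99.5]),3),'n pct',np.round(np.percentile(a,[1,5,50,95,99]),3))
    for z in np.arange(.01,.15,.02):
        k=abs(P[:,2]-z)<.01
        if k.sum()>5: print(round(z,2),k.sum(),np.round(np.percentile(a[k],[3,97]),3))
E
python3 z.py z4
```

```text
all z pct [0.005 0.064 0.104 0.106 0.106] n pct [0.421 0.421 0.456 0.49  0.493]
0.01 375 [0.421 0.491]
0.03 376 [0.421 0.49 ]
0.05 453 [0.421 0.49 ]
0.07 521 [0.421 0.49 ]
0.09 464 [0.421 0.49 ]
0.11 402 [0.421 0.493]
```

View pics/z4.png

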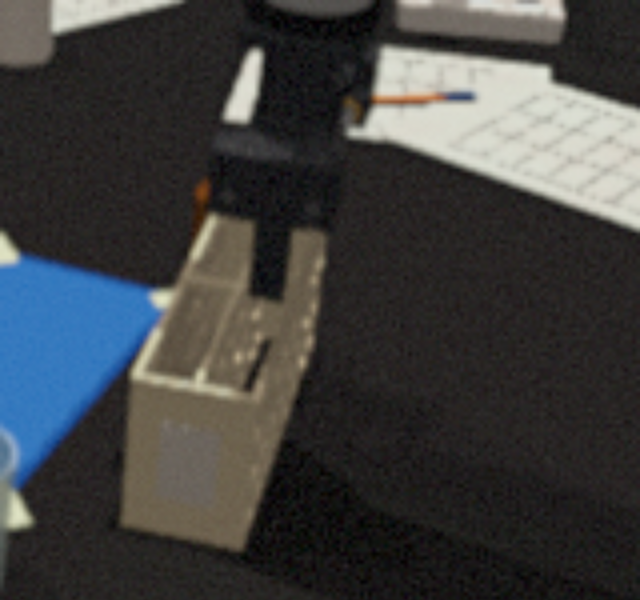

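```bash
cat > f.py <<'E'
from h import *
b=snapshot('side')
m=np.zeros((384,512),bool);m[165:186,322:333]=True
dark=b['img'].sum(2)<90
P=cloud(b,m&dark);n=np.array([.969,.247])
o=np.argsort(P[:,2])
for p in P[o][::12]: print(np.round(p,3),'n',np.round(p[:2]@n,3),'t',np.round(p[:2]@[-.247,.969],3))
T=np.linalg.inv(b['world_from_camera'])
for X in [(.4493,-.0085,.0925),(.4624,-.0598,.0925),(.4755,-.111,.0925),(.451,-.065,.104)]:
    c=T@np.r_[X,1];x,y=c[:2]/c[2];k=1+b['k1']*(x*x+y*y);print(X,b['fx']*x*k+b['cx'],b['fy']*y*k+b['cy'])
E
python3 f.py
```

```text
[ 0.439 -0.008  0.136] n 0.423 t -0.116
[ 0.454 -0.001  0.142] n 0.44 t -0.114
[ 0.447 -0.001  0.147] n 0.433 t -0.112
[ 0.45  -0.002  0.151] n 0.436 t -0.113
[ 0.441 -0.003  0.156] n 0.427 t -0.112
[ 0.453 -0.     0.161] n 0.439 t -0.112
[0.445 0.002 0.167] n 0.432 t -0.108
[ 0.447 -0.001  0.17 ] n 0.433 t -0.111
[ 0.438 -0.001  0.175] n 0.424 t -0.109
[0.445 0.    0.179] n 0.431 t -0.11
[0.435 0.021 0.195] n 0.427 t -0.088
[0.429 0.021 0.2  ] n 0.42 t -0.086
(0.4493, -0.0085, 0.0925) 324.14278390277724 198.72336402755536
(0.4624, -0.0598, 0.0925) 328.2042746119328 187.9847215461815
(0.4755, -0.111, 0.0925) 331.92303219075035 178.111360120451
(0.451, -0.065, 0.104) 333.889008868391 184.33938624713832
```

```bash
cat > f2.py <<'E'
from h import *
b=snapshot('side')
for v in range(176,206,2):
    m=np.zeros((384,512),bool);m[v,316:338:3]=True
    P=cloud(b,m);n=np.array([.969,.247])
    print(v,[tuple(np.round([p[:2]@n,p[2]],3)) for p in P], b['img'][v,316:338:3].sum(1))
cv2.imwrite('pics/z5.png',cv2.resize(b['img'][150:230,290:370],(640,640),interpolation=cv2.INTER_CUBIC)[:600,:,::-1])
a=snapshot('top');cv2.imwrite('pics/z6.png',cv2.resize(a['img'][190:280,220:340],(800,600),interpolation=cv2.INTER_CUBIC)[:600,:,::-1])
E
python3 f2.py
```

```text
176 [(np.float64(0.485), np.float64(0.053)), (np.float64(0.477), np.float64(0.055)), (np.float64(0.456), np.float64(0.104)), (np.float64(0.436), np.float64(0.155)), (np.float64(0.43), np.float64(0.156)), (np.float64(0.423), np.float64(0.16)), (np.float64(0.437), np.float64(0.062)), (np.float64(0.421), np.float64(0.104))] [283 281 296  65  68 102 291 261]
178 [(np.float64(0.484), np.float64(0.048)), (np.float64(0.477), np.float64(0.046)), (np.float64(0.455), np.float64(0.102)), (np.float64(0.436), np.float64(0.151)), (np.float64(0.429), np.float64(0.153)), (np.float64(0.422), np.float64(0.155)), (np.float64(0.435), np.float64(0.059)), (np.float64(0.422), np.float64(0.09))] [290 284 246  59  61 105 304 272]
180 [(np.float64(0.466), np.float64(0.106)), (np.float64(0.476), np.float64(0.043)), (np.float64(0.442), np.float64(0.145)), (np.float64(0.435), np.float64(0.146)), (np.float64(0.429), np.float64(0.146)), (np.float64(0.422), np.float64(0.149)), (np.float64(0.424), np.float64(0.104)), (np.float64(0.421), np.float64(0.085))] [347 347 196  51  67 114 274 329]
182 [(np.float64(0.464), n
[... 3569 characters left out ...]
0.455), np.float64(0.063)), (np.float64(0.455), np.float64(0.036)), (np.float64(0.455), np.float64(0.001)), (np.float64(0.426), np.float64(0.105)), (np.float64(0.421), np.float64(0.097)), (np.float64(0.422), np.float64(0.055)), (np.float64(0.421), np.float64(0.019)), (np.float64(0.417), np.float64(-0.0))] [284 292 193 271 266 291 307  88]
204 [(np.float64(0.455), np.float64(0.057)), (np.float64(0.456), np.float64(0.022)), (np.float64(0.454), np.float64(-0.001)), (np.float64(0.425), np.float64(0.104)), (np.float64(0.422), np.float64(0.085)), (np.float64(0.422), np.float64(0.048)), (np.float64(0.421), np.float64(0.013)), (np.float64(0.415), np.float64(0.001))] [271 289 105 325 287 281 255  78]
```

View pics/z5.png

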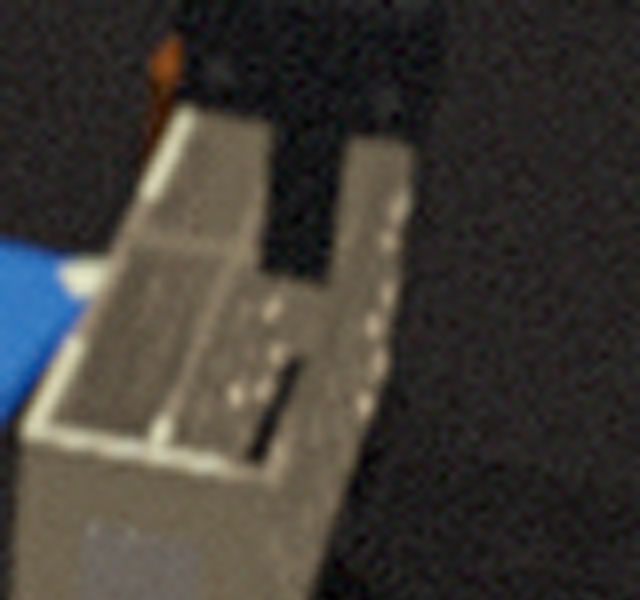

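View pics/z6.png

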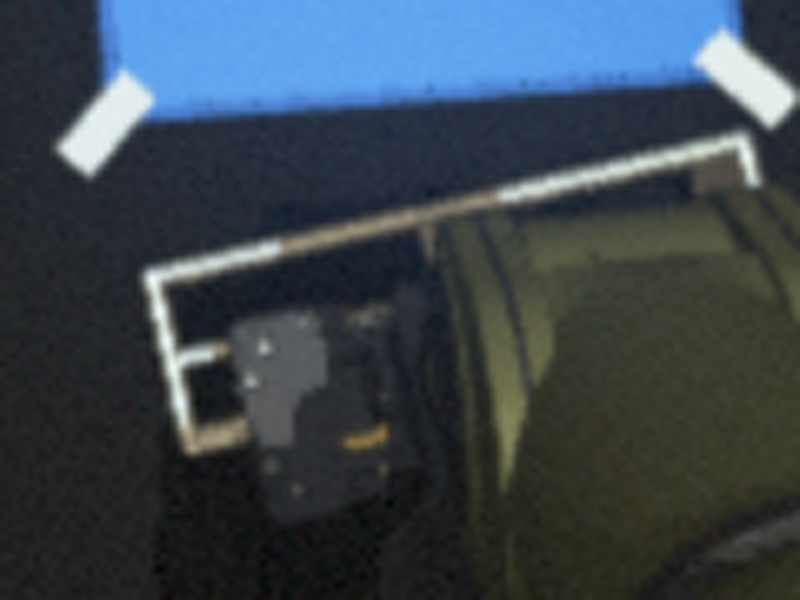

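The depth reading puts the visible fingertips at about z 0.133, but the reported TCP plus the stated 19 mm would put them at 0.0925. The x and y positions agree with the report. So I passed over the rim both times, and I'll go by the camera for height. I'll back off, go lower and check again.

Emit:
carry_out(
  linear=[
    [-0.01,-0.0025,0],
    [-0.02,-0.005,0],
    [-0.03,-0.0076,0],
    [-0.04,-0.01,0],
    [-0.044,-0.0112,-0.007],
    [-0.044,-0.0112,-0.02],
    [-0.044,-0.0112,-0.032],
    [-0.044,-0.0112,-0.037],
  ],
  roll=[0,0,0,0,0,0,0,0],
)

```text
clock: 8.77
tool_pos: [0.4173, -0.0712, 0.0736]
eef_rot: [0.992, 0.125, 0.002, -0.001]
contact_force: [0.3, 0.4, -0.4]
opening: 1.005
```

```bash
cat > f3.py <<'E'
from h import *
import sys
st=status.get_state();print(st['clock'],np.round(st['tool_pos'],4),np.round(st['contact_force'],2))
b=snapshot('side');im=b['img'];cv2.imwrite('pics/%s.png'%sys.argv[1],cv2.resize(im[110:270,260:420],(640,640))[:600,:,::-1])
P=cloud(b,np.ones((384,512),bool));n=np.array([.969,.247]);q=st['tool_pos']
a=(P[:,:2]-q[:2])@n;t=(P[:,:2]-q[:2])@[-.247,.969]
k=(abs(a)<.02)&(abs(t-.06)<.012)&(P[:,2]>.01)
for z in np.arange(.02,.25,.01):
    j=k&(abs(P[:,2]-z)<.005)
    if j.sum()>2: print(round(z,3),j.sum(),np.round(np.percentile(a[j],[5,95]),3),np.round(np.median(t[j]),3))
E
python3 f3.py z7
```

```text
8.7667 [ 0.4173 -0.0712  0.0736] [ 0.32  0.37 -0.38]
0.09 6 [-0.009  0.008] 0.055
0.1 30 [-0.011  0.009] 0.059
0.11 35 [-0.01   0.008] 0.06
0.12 37 [-0.011  0.009] 0.061
0.13 33 [-0.01   0.008] 0.061
0.14 32 [-0.01   0.009] 0.063
0.19 6 [-0.011  0.014] 0.049
0.2 54 [-0.019  0.019] 0.065
```

View pics/z7.png

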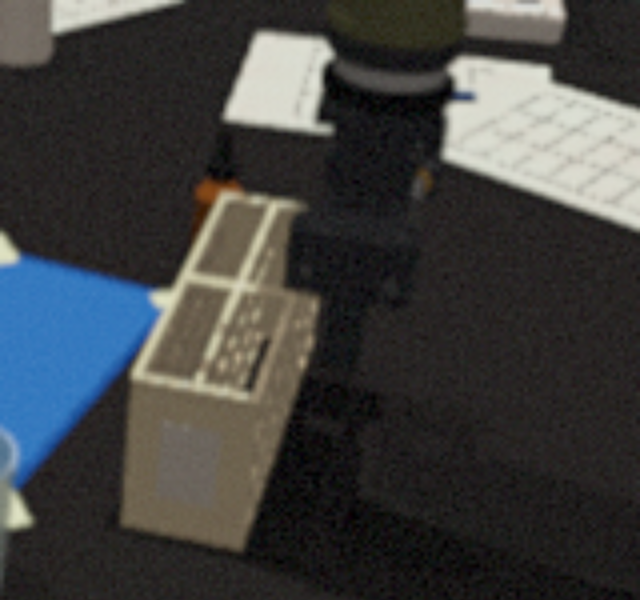

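Emit:
carry_out(
  linear=[
    [0.005,0.0013,0],
    [0.01,0.0025,0],
    [0.014,0.0036,0],
    [0.017,0.0043,0],
    [0.02,0.0051,0],
    [0.023,0.0059,0],
    [0.026,0.0066,0.0005],
  ],
  roll=[0,0,0,0,0,0,0],
)

```text
clock: 9.4
tool_pos: [0.4425, -0.0646, 0.0739]
eef_rot: [0.992, 0.125, 0.001, -0.001]
contact_force: [-2.1, -0.5, 1.1]
opening: 0.999
```

Emit:
carry_out(
  linear=[
    [0.003,0.0008,0.001],
    [0.006,0.0015,0.0025],
    [0.009,0.0023,0.004],
    [0.012,0.003,0.0055],
    [0.015,0.0038,0.007],
    [0.018,0.0046,0.008],
  ],
  roll=[0,0,0,0,0,0],
)

```text
clock: 9.9
tool_pos: [0.461, -0.0599, 0.0821]
eef_rot: [0.992, 0.125, 0.001, -0.001]
contact_force: [-0.2, -0.9, 1.3]
opening: 1.0
```

```bash
python3 f3.py z8
```

```text
9.9 [ 0.461  -0.0599  0.0821] [-0.16 -0.91  1.31]
0.02 12 [-0.009 -0.003] 0.059
0.03 10 [-0.007 -0.003] 0.058
0.04 8 [-0.004  0.   ] 0.058
0.05 13 [-0.002  0.003] 0.061
0.06 11 [-0.     0.005] 0.059
0.07 7 [0.003 0.005] 0.058
0.08 14 [0.005 0.01 ] 0.06
0.09 10 [0.007 0.013] 0.06
0.1 16 [-0.004  0.013] 0.057
0.11 42 [-0.01   0.012] 0.059
0.12 48 [-0.01   0.017] 0.06
0.13 36 [-0.011  0.008] 0.061
0.14 35 [-0.011  0.009] 0.061
0.15 25 [-0.01   0.009] 0.062
0.2 8 [-0.015  0.012] 0.05
0.21 52 [-0.018  0.019] 0.066
```

View pics/z8.png

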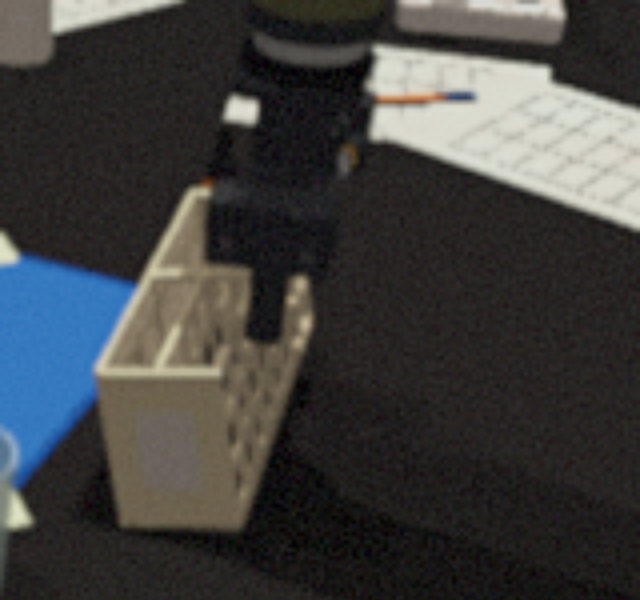

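The rack is tilting, by about 12°, and it turns about its lower foot edge without sliding. I'll continue.

Emit:
carry_out(
  linear=[
    [0.004,0.001,0.0015],
    [0.008,0.002,0.003],
    [0.012,0.003,0.005],
    [0.016,0.004,0.006],
    [0.02,0.0051,0.007],
    [0.024,0.0061,0.008],
  ],
  roll=[0,0,0,0,0,0],
)

```text
clock: 10.45
tool_pos: [0.4869, -0.0534, 0.0904]
eef_rot: [0.992, 0.125, 0.002, -0.001]
contact_force: [0.4, -0.5, -0.6]
opening: 1.002
```

Emit:
carry_out(
  linear=[
    [0.004,0.001,0.001],
    [0.008,0.002,0.001],
    [0.012,0.003,0.001],
    [0.015,0.0038,0.001],
    [0.018,0.0046,0.001],
    [0.018,0.0046,0.001],
    [0.018,0.0046,0.001],
    [0.018,0.0046,0.001],
  ],
  roll=[0,0,0,0,0,0,0,0],
)

```text
clock: 11.12
tool_pos: [0.5046, -0.0489, 0.0913]
eef_rot: [0.992, 0.125, 0.002, -0.001]
contact_force: [-0.7, 0.0, -0.5]
opening: 1.0
```

```bash
python3 v.py p9
```

```text
11.2167 [ 0.5046 -0.0489  0.0914] yaw 14.378656169885991 [-0.28 -0.31 -0.34]
```

View pics/p9.png

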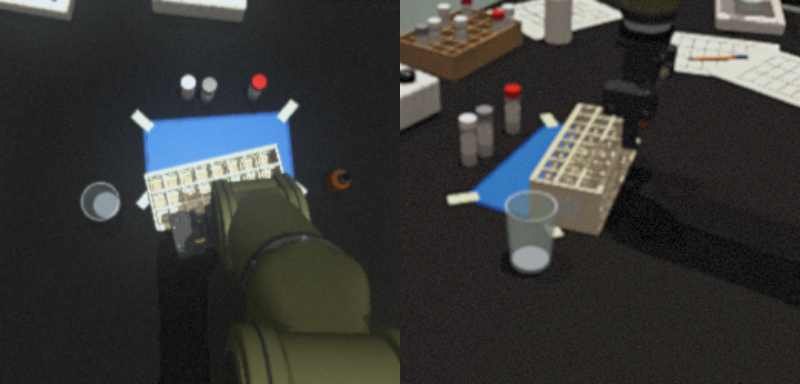

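The rack is standing, its far part already over the pad (left panel around 215,185). I'll back off, lower to a grating-spanning height, and measure it.

Emit:
carry_out(
  linear=[
    [-0.012,-0.003,0],
    [-0.024,-0.006,0],
    [-0.036,-0.009,0],
    [-0.046,-0.0117,-0.004],
    [-0.046,-0.0117,-0.02],
    [-0.046,-0.0117,-0.04],
    [-0.046,-0.0117,-0.06],
    [-0.046,-0.0117,-0.07],
  ],
  roll=[0,0,0,0,0,0,0,0],
)

```text
clock: 11.88
tool_pos: [0.4579, -0.0605, 0.0199]
eef_rot: [0.992, 0.125, 0.001, -0.001]
contact_force: [-0.1, 0.3, 0.3]
opening: 0.998
```

```bash
cat > rk.py <<'E'
from h import *
from scipy.optimize import minimize
import sys
PX,PY,PA=.647,-.040,np.radians(5.3)
def fit(Q,g):
    # rectangle 104x246 best containing top points, edge-tight
    def cost(p):
        d=Q-p[:2];c,s=np.cos(p[2]),np.sin(p[2]);a=abs(d@[c,s])-.052;b=abs(d@[-s,c])-.123
        return np.sum(np.minimum(np.maximum(np.maximum(a,b)-.001,0),.01))
    return minimize(cost,g,method='Nelder-Mead',options=dict(initial_simplex=np.array([g]*4)+np.vstack([np.zeros(3),np.diag([.01,.01,.05])]),xatol=1e-5,fatol=1e-6))
def report(g):
  for c in ['top','side']:
    s=snapshot(c);r=cut_out(s,'rack')
    if not r: print('none');continue
    P=cloud(s,r[0]['region']);Q=P[(abs(P[:,2]-.072)<.006)][:,:2]
    Q=Q[np.hypot(*(Q-g[:2]).T)<.16]
    rr=cv2.minAreaRect(Q.astype(np.float32)*1000)
    f=fit(Q,g);x,y,a=f.x;print(c,'conf',round(r[0]['confidence'],2),'N',len(Q),'z98',np.round(np.percentile(P[:,2],98),3),'minrect',np.round(rr[0],1),np.round(rr[1],1),round(rr[2],1),'fit',np.round([x,y],4),round(np.degrees(a),2))
    d=np.array([x-PX,y-PY]);C=[]
    for i in(-.052,.052):
        for j in(-.123,.123):
            w=d+[i*np.cos(a)-j*np.sin(a),i*np.sin(a)+j*np.cos(a)]
            C.append([w@[np.cos(PA),np.sin(PA)],w@[-np.sin(PA),np.cos(PA)]])
    C=np.array(C);print('  in pad frame x',np.round([C[:,0].min(),C[:,0].max()],3),'(+-.075) y',np.round([C[:,1].min(),C[:,1].max()],3),'(+-.142)')
if __name__=='__main__':
  report([float(v) for v in sys.argv[1:4]])
E
python3 rk.py .571 -.035 .25; python3 f3.py z10
```

```text
top conf 0.94 N 1248 z98 0.075 minrect [573.8 -33.3] [104.2 245.1] 14.4 fit [ 0.5733 -0.0335] 14.36
  in pad frame x [-0.144 -0.002] (+-.075) y [-0.116  0.143] (+-.142)
side conf 0.66 N 1352 z98 0.074 minrect [574.3 -33. ] [105.3 249.8] 14.1 fit [ 0.5742 -0.0326] 14.43
  in pad frame x [-0.143 -0.001] (+-.075) y [-0.116  0.144] (+-.142)
12.0833 [ 0.4585 -0.0606  0.0216] [ 0.44  0.28 -0.62]
0.04 5 [-0.003  0.008] 0.058
0.05 27 [-0.01   0.009] 0.058
0.06 34 [-0.01   0.009] 0.059
0.07 31 [-0.011  0.008] 0.06
0.08 32 [-0.01   0.008] 0.062
0.09 14 [-0.01   0.008] 0.062
0.14 9 [-0.014  0.012] 0.049
0.15 53 [-0.018  0.018] 0.065
```

View pics/z10.png

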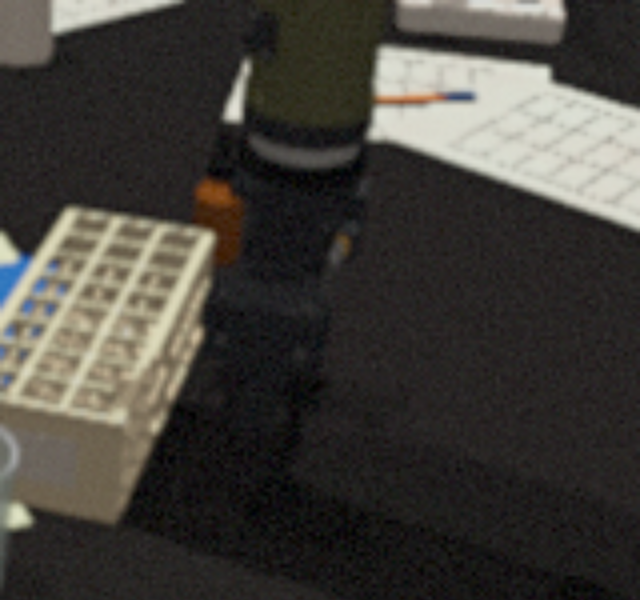

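Emit:
carry_out(
  linear=[
    [0,0,-0.008],
    [0.008,0.002,-0.016],
    [0.016,0.004,-0.017],
    [0.024,0.006,-0.017],
    [0.032,0.008,-0.017],
    [0.039,0.01,-0.017],
    [0.045,0.0114,-0.017],
    [0.049,0.0122,-0.017],
  ],
  roll=[0,0,0,0,0,0,0,0],
)

```text
clock: 12.8
tool_pos: [0.5092, -0.0481, 0.0052]
eef_rot: [0.992, 0.125, 0.003, -0.001]
contact_force: [-0.1, -0.2, -0.2]
opening: 1.001
```

```bash
python3 f3.py z11
```

```text
12.8 [ 0.5092 -0.0481  0.0052] [-0.07 -0.16 -0.19]
0.02 4 [-0.01   0.004] 0.053
0.03 24 [-0.01   0.009] 0.058
0.04 42 [-0.01  0.02] 0.059
0.05 34 [-0.011  0.009] 0.06
0.06 27 [-0.011  0.008] 0.061
0.07 32 [-0.011  0.019] 0.062
0.12 6 [-0.012  0.014] 0.048
0.13 52 [-0.018  0.019] 0.064
```

View pics/z11.png

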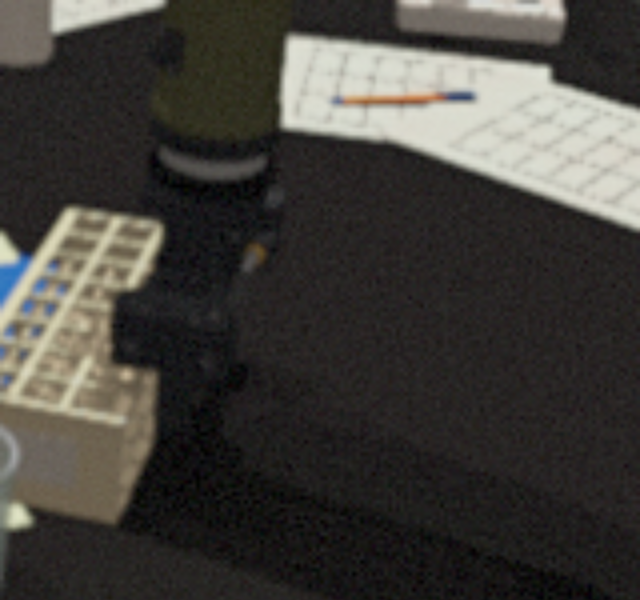

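Emit:
carry_out(
  linear=[
    [0.004,0.0005,0],
    [0.009,0.001,0],
    [0.014,0.0012,0],
    [0.019,0.0014,0],
    [0.024,0.0016,0],
    [0.029,0.0018,0],
    [0.034,0.0019,0],
    [0.038,0.002,0],
  ],
  roll=[0,-0.01,-0.025,-0.045,-0.065,-0.085,-0.105,-0.12],
)

```text
clock: 13.52
tool_pos: [0.5487, -0.0459, 0.0052]
eef_rot: [0.998, 0.065, 0.004, -0.001]
contact_force: [-1.1, 0.1, -0.1]
opening: 1.0
```

```bash
python3 v.py p12;python3 rk.py .61 -.036 .13
```

```text
13.6167 [ 0.5496 -0.0461  0.0053] yaw 7.4625647084370685 [-0.64 -0.75 -0.37]
top conf 0.75 N 638 z98 0.075 minrect [610.6 -39.1] [103.7 245.5] 7.3 fit [ 0.6135 -0.0389] 8.61
  in pad frame x [-0.092  0.026] (+-.075) y [-0.122  0.13 ] (+-.142)
side conf 0.66 N 847 z98 0.079 minrect [612.  -38.4] [106.7 250.3] 7.8 fit [ 0.6121 -0.0384] 7.82
  in pad frame x [-0.092  0.023] (+-.075) y [-0.12  0.13] (+-.142)
```

View pics/p12.png

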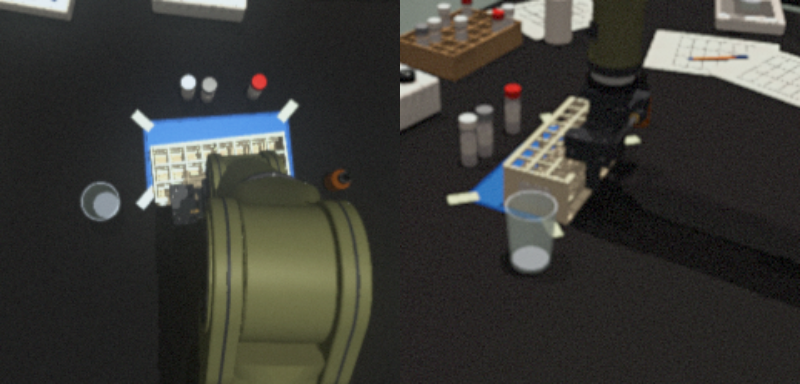

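Emit:
carry_out(
  linear=[
    [0.005,0.0,0],
    [0.01,0.0,0],
    [0.015,0.0,0],
    [0.02,0.0005,0],
    [0.025,0.001,0],
    [0.029,0.0015,0],
    [0.032,0.002,0],
    [0.034,0.002,0],
  ],
  roll=[-0.01,-0.02,-0.03,-0.038,-0.038,-0.038,-0.038,-0.038],
)

```text
clock: 14.48
tool_pos: [0.5828, -0.044, 0.0053]
eef_rot: [0.999, 0.047, 0.004, -0.0]
contact_force: [-2.3, 0.0, -0.1]
opening: 1.001
```

Emit:
carry_out(
  linear=[
    [-0.008,-0.0008,0],
    [-0.018,-0.0018,0],
    [-0.03,-0.003,0],
    [-0.045,-0.0045,0.01],
    [-0.06,-0.006,0.03],
    [-0.08,-0.008,0.06],
    [-0.1,-0.01,0.09],
    [-0.12,-0.012,0.12],
  ],
  roll=[0,0,0,0,0,0,0,0],
)

```text
clock: 15.15
tool_pos: [0.4615, -0.0561, 0.1263]
eef_rot: [0.999, 0.047, 0.004, -0.0]
contact_force: [0.2, -0.0, 0.3]
opening: 1.0
```

```bash
python3 v.py p13;python3 rk.py .647 -.04 .09
```

```text
15.25 [ 0.4609 -0.057   0.1288] yaw 5.260562183391822 [ 0.26  0.77 -0.5 ]
top conf 0.6 N 1305 z98 0.075 minrect [644.2 -38.9] [104.6 245.6] 5.3 fit [ 0.6436 -0.0388] 5.52
  in pad frame x [-0.056  0.049] (+-.075) y [-0.122  0.125] (+-.142)
side conf 0.9 N 1283 z98 0.074 minrect [644.1 -37.7] [107.8 249.5] 4.6 fit [ 0.6443 -0.0378] 5.13
  in pad frame x [-0.055  0.05 ] (+-.075) y [-0.121  0.126] (+-.142)
```

View pics/p13.png

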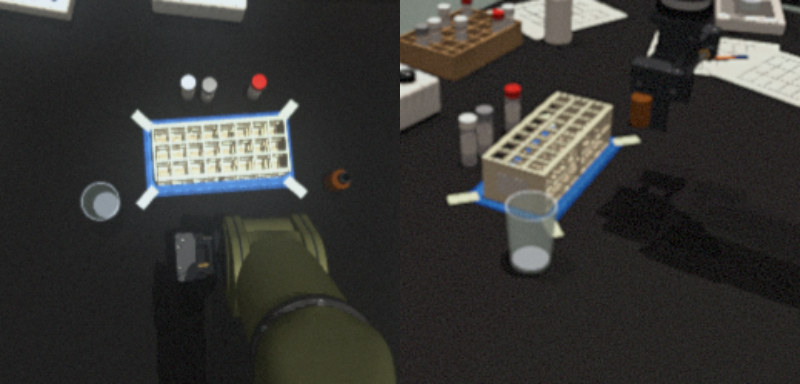

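The rack stands centred on the pad, with at least 16 mm of blue on every side. The vials, dropper and beaker haven't moved, and the arm is clear of everything.

```bash
python3 -c "
from plant import *
print(finish_job())"
```

```text
the job is handed in; nothing more can be done
None
```

The rack is back on its feet and stands wholly on the blue pad, and I handed the job in at about 15 s. I tipped it by pushing the rim with the open fingers. I then slid and turned it about 9° with two-finger pushes on its near side, without gripping or lifting. The wrist force readings I took were at most about 2.4 N.

**Last checks:** both cameras put the rack within 4 mm of the pad centre and within 0.3° of its heading. The margin to the pad edge is 16–20 mm at the rack's ends and 19–26 mm along its long sides. In the last picture the vials, dropper and beaker stand as before; I judged that by eye and did not measure it. The arm was clear of everything.

**Disagreements and failures:**
- **Tool height:** the reported height did not match the camera. The fingertips showed about 39 mm higher than the reported height and the stated 19 mm finger length imply. Because of this, my first two approaches passed over the rim without moving the rack, and I then went by the camera for heights.
- **Networks:** they swapped some labels on the bystanders, so I used the depth positions instead.
- **Pad position:** the side-view fit of the pad was about 9 mm off in y from the top view, because the beaker and rack partly hid it. I used the top view.

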